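Put the single adapter away in the deck's accessory case

ROBOT

A 6-joint arm with a two-finger parallel gripper is mounted at the origin on the work surface. World frame = base frame: x ahead of the robot, y to its left, z up, the work surface at z = 0. Lengths are in m, angles in rad, forces in N, time in s.
With the tool pointing down it reaches from about 0.275 to 0.75 m from the base axis. Payload 10.2 kg.
Tool frame: the origin (TCP) lies on the front face of the gripper's body, between the roots of the fingers; the fingertips stand 64 mm ahead of it and the grasp point (between the pads) lies 45 mm ahead of it (hold_point_z is the distance from the TCP to the grasp point, in m); z points along the fingers, y is the direction in which the jaws open and shut (so a half turn about z gives the same grasp; the last joint's range is limited). The gripper opens to 88 mm and grips with 3 to 60 N. Pads are 18 mm wide; open, the fingers measure 123 mm over their backs; the gripper's body (75 mm by 187 mm) begins 45 mm behind the grasp point.
Start: joints at [0.988, 0.313, 1.498, -0, 1.331, -0.223], TCP at [0.185, 0.491, 0.303] pointing down, gripper open.
Joint ranges: [-2.94, 2.94], [-0.97, 2.17], [0.19, 2.56], [-1.23, 4.37], [0.02, 3.11], [-2.88, 2.88]. Speed limits (rad/s): [2.39, 2.39, 3.01, 3.14, 3.14, 3.14].

INTERFACE

Orientations are given as [roll, pitch, yaw] about the fixed x, y, z axes, in that order (R = Rz(yaw) Ry(pitch) Rx(roll)).
In Python, from workcell import * gives the robot as it stands. The module is installed in compiled form; this text tells all that it offers.
- The arm moves only by the shell command python3 -m inch 'ROWS' [OPENING] [FORCE]. ROWS is JSON, a list of rows, each a list of 6 numbers: the shift along the world's x, y, z in m, then the turn, a rotation vector about the world's x, y, z in rad. In form: [[dx, dy, dz, rx, ry, rz], ...]. A call has exactly 8 rows; each row is the pose to reach, as a shift and turn from the pose commanded when the call began; what a row does not reach only later rows make up. A row lasts 1/8 s, in which the tool goes at most 62.5 mm and 10.7 degrees, less where a joint would pass 70% of its speed; a pose out of reach is approached as far as the arm can. A call with a gripper value outside its range is refused whole. OPENING is the finger opening in m, from 0 to 0.0881, set as the call begins (- or left out, the last holds). The fingers move at their own pace and stop on an object; FORCE is the grip in N (left out, the last holds). Time passes only in rows, so rows that repeat a pose let the fingers close, or fill a call up. It gives the time, the measured TCP pose, the force and the opening at its end, in the units of the state.
- state(): the state, without advancing time (a new reading comes with each control period).
- get_image(name): name is "scene" or "top"; returns a dict with "color" (384x512x3 uint8, red, green, blue), "range_z" (384x512 float32, m along the optical axis (not along the pixel's ray), 0 where there is no reading), "K" (3x3 intrinsics, pixels), "extrinsics" (4x4, takes a point from camera to world coordinates). Camera axes: x right, y up, looking along -z (the intrinsics and any distortion apply to the point x, -y, -z); pixel columns grow to the right and rows downward; lengths in m; the calibration is good to about 2 mm. A picture is of the moment at which its call begins.
- job_done(): hands the job in, once; it reports no verdict.
Trained networks look in the newest picture that a camera, given by its name, has taken for a name from the list of things; names that differ only in an ending like _2 or _b are one class to them, and where a whole thing is asked for, a point or a joint stands for the part that bears it (a point fixed in the world has none). Each returns a list of dicts, best first, with "p" (0 to 1); they miss things now and then, are a little off and sometimes report something else, mostly with a low value. They report only what shows in the picture. A call takes as long as a camera call. They do not tell look-alikes from the thing itself.
- trace(camera, thing): "region" (384x512 bool, what is visible of it) and "extent" ([left, top, right, bottom] in pixels, round what is visible of it).
The state is a dict: "clock": time; "q": joint angles; "qvel": joint speeds; "joint_torque": joint torques, N m; "tool_pos": TCP position; "eef_rot": TCP orientation; "force": force on the tool from outside, world axes, zero at the start; "wrist_torque": the same for the moment, N m; "gripper_width": finger opening in m.
Only numpy, scipy, OpenCV 4.12 (cv2) and the standard library are available. Lean on these libraries where they do the work, as an engineer would, in place of code of your own. Each camera call takes 0.05 s, during which the arm holds its last target. There are 200 camera calls.

TASK

Put the 45 adapter away: open the accessory case by pressing on its flush hatch and sliding it wide open under the fixed cover, set the adapter from the turntable's spindle down flat in the well, and slide the hatch fully shut over it. Press only gently on the thin hatch, do not drop the adapter, and leave the tone arm and everything else on the counter alone.

Things in the scene. Friction and masses are not known exactly. Their poses are not given: they have to be found in the camera images.
- case: Low wooden accessory case, fixed, 160 (x) x 290 (y) x 66 mm. Origin: centre of its underside, on the counter, z up. In its frame: a fixed cover (top at z = 66 mm) spans y = -145 to -17 mm; from there to y = 145 mm the side walls (12 mm thick) and the end wall (inner face at y = 133 mm) end at z = 60 mm with the flush hatch between them. More than 25 N on the case or hatch breaks it.
- hatch (a joint): Flush plywood hatch, 136 mm wide, 5 mm thick, no grip. Value in m: 0 = shut (leading edge at y = 133 mm of the case), growing as it slides along the case's -y under the cover, to a stop at 0.105, where a 45 mm strip still shows (y = -17 to 28 mm). Starts 0 to 8 mm open, stays where left. Resists sliding with about 4 N: press on it with about 10 N to drag it; pressed lighter, fingertips slip.
- well (a point): Centre of the open part of the well's felt floor with the hatch fully open (x = 0, y = 80.5, z = 20 mm in the case's frame, its axes). The well is empty, 128 mm wide in x between the runners, open then from y = 28 to 133 mm. Worn runners: shut, the hatch lies 0 to 2 mm below the walls' tops, and sinks 0 to 3 mm more as it opens, unmeasured. Pressing on it, fingertips sink about 1 mm per 10 N.
- adapter: 45 adapter: aluminium puck 38 mm in diameter, 13 mm high (38 mm wide up to 10 mm, a 33 mm step above), about 45 g, with a 9 mm hole through its middle. Origin: centre of its underside. It starts on the turntable's spindle, flat on the slipmat.
- spindle (a point): Foot of the turntable's spindle, on the slipmat's top, 110 mm above the counter. The spindle is an upright steel pin 7 mm in diameter that rises 15 mm above the slipmat. The platter and slipmat are level, about 150 mm in radius, and do not turn.
- deck: Turntable, fixed, 353 (x) x 453 (y) mm, plinth top at z = 87 mm. Origin: centre of its underside, on the counter. The spindle stands at x = 0, y = 50 mm in its frame.
- tonearm: The turntable's tone arm, parked beside the platter on the -y side; origin and axes as the deck's. It occupies x = -140 to 150 mm, y = -185 to -100 mm, up to z = 155 mm in the deck's frame. Must not be touched.
- brush: Bystander: black record brush, 30 x 95 x 28 mm, lying on the case's fixed cover. Origin: centre of its underside.
- clamp: Bystander: dark steel record clamp, 76 mm in diameter, 52 mm high, standing on the counter. Origin: centre of its underside.
- cleaner: Bystander: amber bottle of record cleaner, 48 mm in diameter, 130 mm high. Origin: centre of its underside.
- mug: Bystander: white mug, 95 mm high. Origin: centre of its underside.
- labeller: Bystander: grey price label gun lying on its side, about 160 x 90 x 32 mm. Origin: on its underside.
- headphones: Bystander: black headphones, about 210 x 150 x 76 mm. Origin: on the underside, between the cups.
Mind the look-alikes: they are no part of the job. There is more than one size of the adapter; the job needs the smaller.

How it is judged:
On the way, in this order (a step that is already met when the one before it is completed fails the run):
1. the hatch is slid wide open, by at least 60 mm (value of joint hatch above 0.06 m), for 0.2 s.
2. the adapter lies flat on the floor of the well, let go (x of adapter in the frame of well between -0.052 and 0.052 m and y of adapter in the frame of well between -0.09 and 0.04 m and z of adapter in the frame of well below 0.004 m and angle between adapter's own z axis and vertical below 0.1 rad and contact force between the fingers and adapter below 0.05 N), for 0.2 s.
At the end, for the whole second after the job is handed in: The hatch is shut to within 4 mm and at rest, and the adapter lies still and flat (within 0.1 rad) on the floor of the well under it (value of joint hatch below 0.004 m and velocity of joint hatch below 0.005 m/s and x of adapter in the frame of well between -0.052 and 0.052 m and y of adapter in the frame of well between -0.09 and 0.04 m and z of adapter in the frame of well below 0.004 m and angle between adapter's own z axis and vertical below 0.1 rad and linear speed of adapter below 0.02 m/s); the robot touches nothing.
It fails at once if the robot pressed on the case or its hatch with more than 25 N (contact force between any of the fingers, the arm and case above 25 N).
It fails at once if the tone arm was touched (contact force between tonearm and anything else above 0.5 N).
It fails at once if the adapter was dropped or thrown (faster than 0.6 m/s with no finger on it) (linear speed of adapter above 0.6 m/s and contact force between the fingers and adapter below 0.05 N).
It fails at once if a bystander was moved by more than 20 mm (distance of any of brush, clamp, cleaner, mug, labeller, headphones from where it was at the start of the episode above 0.02 m).
It also fails if it takes over 72 s, if anything falls off the work surface, if the arm or the gripper's body presses on something with over 40 N, if the wrist force passes 120 N, or if a joint passes its speed limit or range.

## Working session

There is one attempt and no reset: what is moved stays moved. The work goes in short steps, Python scripts to look and compute and a shell command to move; the robot and the scene stay as the last step left them, time stands still between calls to the robot, and variables do not carry over. Pictures are saved under pics/ and viewed, about 8 in all and at most 12, crops included, and the job is handed in when it is done.

```bash
mkdir -p pics; cat > h.py <<'E'
from workcell import *
import numpy as np, cv2
def pts(im, mask):
    K=np.array(im["K"]);E=np.array(im["extrinsics"]);z=im["range_z"]
    v,u=np.nonzero(mask&(z>0));d=z[v,u]
    c=np.stack([(u-K[0,2])/K[0,0]*d,-(v-K[1,2])/K[1,1]*d,-d],1)
    return c@E[:3,:3].T+E[:3,3]
def save(im,n): cv2.imwrite("pics/"+n,im["color"][:,:,::-1])
E
python3 - <<'E'
from h import *
s=state(); print({k:np.round(v,3) for k,v in s.items()})
for c in ("top","scene"):
    im=get_image(c); save(im,c+"0.png")
    print(c,np.round(im["extrinsics"],3).tolist(),np.round(im["K"],1).tolist())
    for t in ("case","hatch","adapter","deck","tonearm","brush","clamp","cleaner","mug","labeller","headphones"):
        for r in trace(c,t)[:3]:
            P=pts(im,np.array(r["region"]))
            if len(P): print(t,round(r["p"],2),np.round(r["extent"]),len(P),"med",np.round(np.median(P,0),3),"lo",np.round(np.percentile(P,2,axis=0),3),"hi",np.round(np.percentile(P,98,axis=0),3))
E
cd pics; python3 -c "
import cv2,numpy as np
cv2.imwrite('v0.png',cv2.resize(np.vstack([cv2.imread('top0.png'),cv2.imread('scene0.png')]),(450,600+0)) ) if 0 else None"
```

```text
{'clock': np.float64(0.0), 'q': array([ 0.988,  0.313,  1.498, -0.   ,  1.331, -0.223]), 'qvel': array([-0.001, -0.   ,  0.002,  0.   , -0.001,  0.001]), 'joint_torque': array([-2.0000e-03, -4.0221e+01, -2.5227e+01,  6.9000e-02,  3.5000e-02,
       -0.0000e+00]), 'tool_pos': array([0.185, 0.491, 0.302]), 'eef_rot': array([-3.14 , -0.   ,  2.782]), 'force': array([-0.067,  0.195,  0.51 ]), 'wrist_torque': array([-0.004, -0.013,  0.026]), 'gripper_width': np.float64(0.088)}
top [[-0.001, 0.985, -0.173, 0.368], [-1.0, -0.004, -0.012, -0.082], [-0.012, 0.173, 0.985, 1.136], [0.0, 0.0, 0.0, 1.0]] [[376.4, 0.0, 250.6], [0.0, 376.4, 184.7], [0.0, 0.0, 1.0]]
case 0.71 [246. 145. 358. 229.] 5246 med [ 0.554 -0.206  0.061] lo [ 0.451 -0.353  0.02 ] hi [ 0.657 -0.073  0.07 ]
hatch 0.74 [252. 150. 314. 208.] 2250 med [ 0.574 -0.164  0.059] lo [ 0.504 -0.239  0.055] hi [ 0.649 -0.09   0.064]
hatch 0.3 [327. 174. 340. 207.] 345 med [ 0.535 -0.297  0.094] lo [ 0.49  -0.314  0.089] hi [ 0.578 -0.281  0.099]
adapter 0.65 [ 98. 266. 119. 282.] 270 med [0.299 0.346 0.017] lo [ 0.275  0.326 -0.   ] hi [
[... 1995 characters left out ...]
0.279  0.097]
clamp 0.8 [305. 168. 322. 187.] 342 med [ 0.387 -0.002  0.026] lo [ 0.35  -0.04   0.002] hi [0.411 0.029 0.054]
cleaner 0.61 [235. 241. 248. 266.] 259 med [ 0.788 -0.016  0.087] lo [ 0.765 -0.037  0.026] hi [ 0.802 -0.001  0.13 ]
cleaner 0.3 [178. 200. 209. 236.] 781 med [ 0.771 -0.232  0.05 ] lo [ 0.736 -0.293 -0.002] hi [ 0.813 -0.183  0.096]
mug 0.91 [181. 200. 207. 236.] 744 med [ 0.77  -0.231  0.052] lo [ 0.736 -0.264  0.001] hi [ 0.813 -0.183  0.096]
mug 0.59 [303. 199. 361. 264.] 490 med [0.637 0.166 0.137] lo [0.418 0.145 0.109] hi [0.694 0.187 0.15 ]
headphones 0.83 [201. 102. 256. 134.] 709 med [ 0.359 -0.448  0.046] lo [ 0.258 -0.535  0.004] hi [ 0.396 -0.363  0.075]
```

View pics/top0.png

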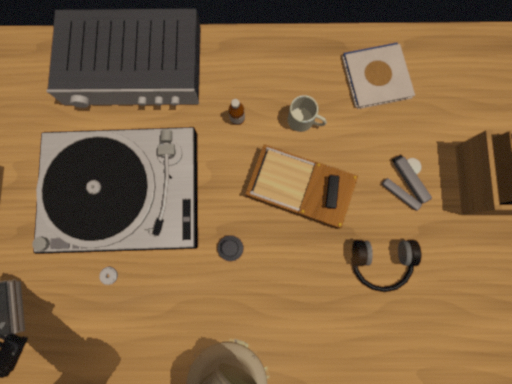

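View pics/scene0.png

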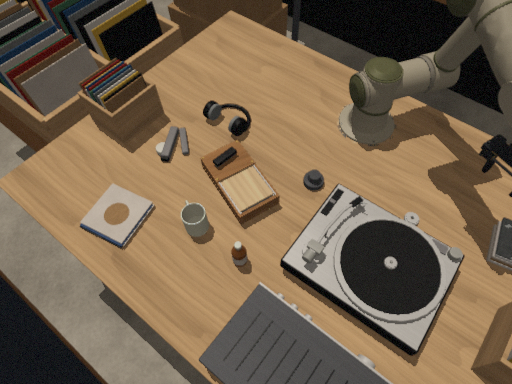

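```bash
python3 - <<'E'
from h import *
for c in ("top","scene"):
    im=get_image(c)
    R=np.array(trace(c,"case")[0]["region"]); H=np.array(trace(c,"hatch")[0]["region"])
    for n,m in(("case",R|H),("hatch",H)):
        P=pts(im,cv2.morphologyEx(m.astype(np.uint8),cv2.MORPH_CLOSE,np.ones((5,5)))>0); P=P[(P[:,2]>.05)&(P[:,2]<.078)]
        r=cv2.minAreaRect((P[:,:2]*1000).astype(np.float32)); print(c,n,np.round(r[0],1),np.round(r[1],1),round(r[2],2))
    full=np.ones((384,512),bool); P=pts(im,full)
    # deck
    D=P[(P[:,0]>.3)&(P[:,0]<.75)&(P[:,1]>.05)&(P[:,1]<.6)&(P[:,2]>.083)&(P[:,2]<.1)]
    r=cv2.minAreaRect((D[:,:2]*1000).astype(np.float32)); print(c,"deck",np.round(r[0],1),np.round(r[1],1),round(r[2],2))
    A=P[(np.hypot(P[:,0]-.545,P[:,1]-.365)<.04)]
    print("slip z",np.round(np.median(A[A[:,2]<.114][:,2]),4))
    T=A[A[:,2]>.1175]; r=cv2.minEnclosingCircle((T[:,:2]*1000).astype(np.float32)); print("adapter",len(T),np.round(r,1),np.round(T.mean(0),4),np.round(np.percentile(T[:,2],[50,90]),4))
    # hatch local heights along long axis
    im2=cv2.resize(im["color"][130:240,230:370] if c=="top" else im["color"][130:240,190:300],None,fx=5,fy=5,interpolation=cv2.INTER_CUBIC)
    cv2.imwrite(f"pics/case_{c}.png",im2[:,:,::-1])
E
```

```text
top case [ 557.2 -215.1] [290.7 161. ] 69.97
top hatch [ 574.8 -164. ] [142.2 138.1] 69.98
top deck [545.  314.9] [351.4 452.3] 1.68
slip z 0.1108Traceback (most recent call last):
  File "<stdin>", line 14, in <module>
    return _wrapfunc(a, 'round', decimals=decimals, out=out)
    return _wrapit(obj, method, *args, **kwds)
    conv = _array_converter(obj)
ValueError: setting an array element with a sequence. The requested array has an inhomogeneous shape after 1 dimensions. The detected shape was (2,) + inhomogeneous part.
```

```bash
python3 - <<'E'
from h import *
for c in ("top","scene"):
    im=get_image(c)
    R=np.array(trace(c,"case")[0]["region"]); H=np.array(trace(c,"hatch")[0]["region"])
    P=pts(im,R|H); P=P[(P[:,2]>.05)&(P[:,2]<.078)]
    r=cv2.minAreaRect((P[:,:2]*1000).astype(np.float32)); print(c,"case",r)
    P=pts(im,np.ones((384,512),bool))
    A=P[(np.hypot(P[:,0]-.545,P[:,1]-.365)<.04)]
    print("slip z",np.median(A[A[:,2]<.114][:,2]))
    T=A[A[:,2]>.1175]; r=cv2.minEnclosingCircle((T[:,:2]*1000).astype(np.float32)); print("adapter",len(T),r,T.mean(0))
    a=np.radians(70); d=P[:,:2]-[.5572,-.2151]; y=d@[np.cos(a),np.sin(a)]; x=d@[np.sin(a),-np.cos(a)]
    for lo in range(-25,150,10):
        m=(abs(x)<.055)&(y*1000>=lo)&(y*1000<lo+10); w=(abs(abs(x)-.074)<.004)&(y*1000>=lo)&(y*1000<lo+10)
        print(lo,np.round(1000*np.median(P[m,2]),1),np.round(1000*np.median(P[w,2]),1))
    o=im["color"][130:240,230:370] if c=="top" else im["color"][130:240,190:300]
    cv2.imwrite(f"pics/case_{c}.png",cv2.resize(o,None,fx=5,fy=5,interpolation=cv2.INTER_CUBIC)[:,:,::-1])
E
```

```text
Traceback (most recent call last):
IndexError: list index out of range
```

```bash
python3 - <<'E'
from h import *
for c in ("top","scene"):
    im=get_image(c)
    P=pts(im,np.ones((384,512),bool))
    C=P[(P[:,2]>.05)&(P[:,2]<.078)&(np.hypot(P[:,0]-.557,P[:,1]+.215)<.19)]
    print(c,"case",cv2.minAreaRect((C[:,:2]*1000).astype(np.float32)))
    A=P[(np.hypot(P[:,0]-.545,P[:,1]-.365)<.04)]
    print("slip z",np.median(A[A[:,2]<.114][:,2]))
    T=A[A[:,2]>.1175]; r=cv2.minEnclosingCircle((T[:,:2]*1000).astype(np.float32)); print("adapter",len(T),r,T.mean(0))
    a=np.radians(70); d=P[:,:2]-[.5572,-.2151]; y=d@[np.cos(a),np.sin(a)]; x=d@[np.sin(a),-np.cos(a)]
    for lo in range(-25,150,15):
        m=(abs(x)<.055)&(y*1000>=lo)&(y*1000<lo+15); w=(abs(abs(x)-.074)<.004)&(y*1000>=lo)&(y*1000<lo+15)
        print(lo,np.round(1000*np.median(P[m,2]),1),np.round(1000*np.median(P[w,2]),1))
    o=im["color"][130:240,230:370] if c=="top" else im["color"][130:240,190:300]
    cv2.imwrite(f"pics/case_{c}.png",cv2.resize(o,None,fx=5,fy=5,interpolation=cv2.INTER_CUBIC)[:,:,::-1])
E
```

```text
top case ((606.3878173828125, -232.74267578125), (290.4000244140625, 265.5077819824219), 70.05010223388672)
slip z 0.11073417199484914
adapter 145 ((543.2315063476562, 365.0095520019531), 19.766115188598633) [0.54294784 0.36408515 0.12298994]
-25 63.8 64.3
-10 58.1 61.4
5 58.0 61.0
20 58.5 60.9
35 58.8 60.8
50 59.5 61.1
65 59.4 61.8
80 59.8 61.1
95 60.0 60.8
110 60.4 60.5
125 56.8 61.7
140 56.5 30.5
scene case ((604.441650390625, -233.95266723632812), (294.9092712402344, 271.8191223144531), 69.58331298828125)
slip z 0.10930999908276717
adapter 114 ((541.1705322265625, 365.7060852050781), 19.445648193359375) [0.54247987 0.36596533 0.12186632]
-25 59.6 56.2
-10 56.4 54.7
5 56.6 56.1
20 57.0 55.7
35 56.9 54.7
50 57.4 54.6
65 57.8 56.6
80 57.9 54.9
95 57.6 55.7
110 58.5 50.5
125 58.7 54.3
140 22.3 22.6
```

View pics/case_top.png

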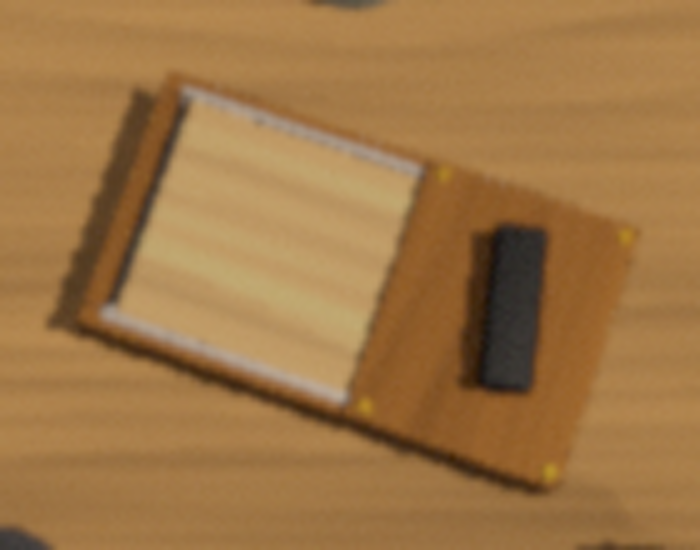

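The top view shows the case at pixels (245–358, 145–229) with the hatch on its left half. A dark strip shows the hatch is a few mm open. The adapter is on the spindle at (93,187); the larger look-alike is on the counter at (108,275). I'm moving above the hatch with the fingers shut.

```bash
python3 -m inch '[[0.025,-0.037,0,0,0,-0.17],[0.05,-0.075,0,0,0,-0.34],[0.077,-0.112,0,0,0,-0.51],[0.103,-0.15,0,0,0,-0.68],[0.128,-0.187,0,0,0,-0.85],[0.154,-0.225,0,0,0,-1.02],[0.18,-0.262,0,0,0,-1.19],[0.205,-0.3,0,0,0,-1.36]]' 0 20
python3 -m inch '[[0.03,-0.043,0,0,0,-0.07],[0.06,-0.086,0,0,0,-0.14],[0.09,-0.129,0,0,0,-0.2],[0.12,-0.172,-0.02,0,0,-0.2],[0.15,-0.215,-0.06,0,0,-0.2],[0.18,-0.258,-0.1,0,0,-0.2],[0.206,-0.301,-0.14,0,0,-0.2],[0.206,-0.301,-0.165,0,0,-0.2]]'
python3 -c "
from h import *
s=state();print(s['tool_pos'],s['eef_rot'],s['force'],s['gripper_width'])"
```

```text
clock: 2.55
tool_pos: [0.3905, 0.1901, 0.3029]
eef_rot: [3.141, -0.0, 1.416]
force: [0.2, 0.6, -0.2]
gripper_width: 0.0105
clock: 3.55
tool_pos: [0.5964, -0.1122, 0.1356]
eef_rot: [-3.141, 0.0, 1.219]
force: [0.2, -0.5, -0.6]
gripper_width: 0.0004
[ 0.59641609 -0.11215219  0.1355793 ] [-3.14100456e+00  2.05998037e-04  1.21909597e+00] [ 0.18193851 -0.52203222 -0.60210216] 0.00043876383708768227
```

```bash
python3 -m inch '[[0,0,-0.003,0,0,0],[0,0,-0.006,0,0,0],[0,0,-0.009,0,0,0],[0,0,-0.01,0,0,0],[0,0,-0.0105,0,0,0],[0,0,-0.011,0,0,0],[0,0,-0.011,0,0,0],[0,0,-0.011,0,0,0]]'
```

```text
clock: 4.55
tool_pos: [0.5959, -0.1096, 0.1268]
eef_rot: [3.142, -0.0, 1.222]
force: [0.1, -0.5, 0.3]
gripper_width: 0.0006
```

```bash
python3 -m inch '[[0,0,-0.0005,0,0,0],[0,0,-0.001,0,0,0],[0,0,-0.0015,0,0,0],[0,0,-0.002,0,0,0],[0,0,-0.0025,0,0,0],[0,0,-0.003,0,0,0],[0,0,-0.003,0,0,0],[0,0,-0.003,0,0,0]]'
```

```text
clock: 5.55
tool_pos: [0.5959, -0.1096, 0.1239]
eef_rot: [3.141, 0.0, 1.222]
force: [-2.2, 0.6, 3.8]
gripper_width: 0.0004
```

```bash
python3 -m inch '[[0,0,-0.0005,0,0,0],[0,0,-0.001,0,0,0],[0,0,-0.001,0,0,0],[-0.0014,-0.0038,-0.001,0,0,0],[-0.0027,-0.0075,-0.0011,0,0,0],[-0.0041,-0.0113,-0.0012,0,0,0],[-0.0055,-0.015,-0.0013,0,0,0],[-0.0055,-0.015,-0.0013,0,0,0]]'
```

```text
clock: 6.55
tool_pos: [0.5905, -0.1244, 0.1235]
eef_rot: [3.141, -0.001, 1.222]
force: [-4.1, 2.0, 10.5]
gripper_width: 0.0003
```

```bash
python3 -m inch '[[-0.0014,-0.0038,-0.0002,0,0,0],[-0.0027,-0.0075,-0.0003,0,0,0],[-0.0041,-0.0113,-0.0004,0,0,0],[-0.0055,-0.015,-0.0005,0,0,0],[-0.0068,-0.0188,-0.0006,0,0,0],[-0.0082,-0.0226,-0.0007,0,0,0],[-0.0096,-0.0263,-0.0008,0,0,0],[-0.0096,-0.0263,-0.0008,0,0,0]]'; python3 - <<'E'
from h import *
s=state();print(s['force'],s['wrist_torque'])
o=[]
for c,(a,b) in (("top",(130,230)),("scene",(130,190))):
    o.append(cv2.resize(get_image(c)["color"][a:a+110,b:b+110],None,fx=3.6,fy=3.6,interpolation=cv2.INTER_CUBIC))
cv2.imwrite("pics/s1.png",np.hstack(o)[:,:,::-1])
E
```

```text
clock: 7.55
tool_pos: [0.581, -0.1508, 0.1229]
eef_rot: [3.141, -0.0, 1.222]
force: [-4.2, 3.0, 13.3]
gripper_width: 0.0007
[-4.23268078  2.99002226 13.26429083] [0.46459405 0.74341597 0.05156547]
```

View pics/s1.png

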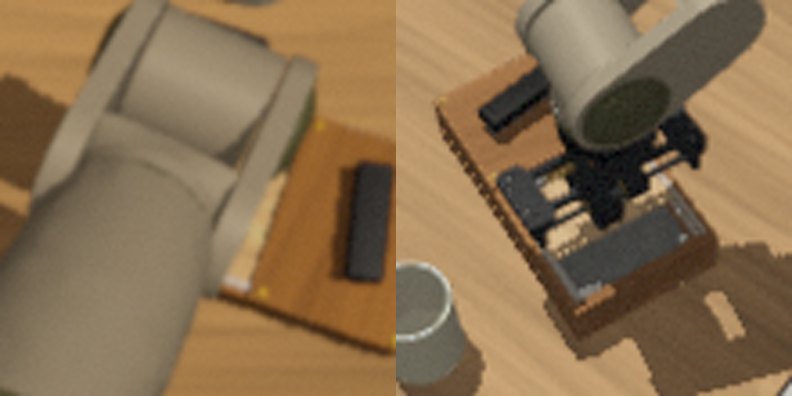

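The hatch is sliding: the scene crop shows the well's felt floor open at (630,250). I'll keep sliding.

```bash
python3 -m inch '[[-0.0014,-0.0038,0,0,0,0],[-0.0027,-0.0075,-0.0001,0,0,0],[-0.0041,-0.0113,-0.0001,0,0,0],[-0.0055,-0.015,-0.0002,0,0,0],[-0.0068,-0.0188,-0.0002,0,0,0],[-0.0082,-0.0226,-0.0003,0,0,0],[-0.0096,-0.0263,-0.0003,0,0,0],[-0.0096,-0.0263,-0.0003,0,0,0]]'
```

```text
clock: 8.65
tool_pos: [0.5714, -0.1772, 0.1224]
eef_rot: [3.14, -0.0, 1.222]
force: [-2.8, 2.4, 10.2]
gripper_width: 0.0003
```

```bash
python3 -m inch '[[-0.0014,-0.0038,-0.0003,0,0,0],[-0.0027,-0.0075,-0.0004,0,0,0],[-0.0041,-0.0113,-0.0004,0,0,0],[-0.0055,-0.015,-0.0005,0,0,0],[-0.0068,-0.0188,-0.0005,0,0,0],[-0.0082,-0.0226,-0.0006,0,0,0],[-0.0096,-0.0263,-0.0006,0,0,0],[-0.0096,-0.0263,-0.0006,0,0,0]]'
```

```text
clock: 9.65
tool_pos: [0.5622, -0.2032, 0.1219]
eef_rot: [3.139, -0.001, 1.222]
force: [0.0, 3.6, 10.5]
gripper_width: 0.0006
```

```bash
python3 -m inch '[[0,0,0.03,0,0,0],[0,0.01,0.08,0,0,0],[0,0.05,0.13,0,0,0],[-0.003,0.1,0.158,0,0,0],[-0.005,0.155,0.158,0,0,0],[-0.007,0.21,0.158,0,0,0],[-0.009,0.265,0.158,0,0,0],[-0.011,0.32,0.158,0,0,0]]' 0.07 8
python3 -m inch '[[-0.002,0.055,0,0,0,0],[-0.004,0.11,0,0,0,0],[-0.006,0.165,0,0,0,0],[-0.007,0.22,0,0,0,0],[-0.008,0.248,-0.03,0,0,0],[-0.008,0.248,-0.055,0,0,0],[-0.008,0.248,-0.06,0,0,0],[-0.008,0.248,-0.06,0,0,0]]'
python3 - <<'E'
from h import *
s=state();print(s['force'],s['gripper_width'])
o=[]
for c,(a,b) in (("top",(130,240)),("scene",(190,330))):
    im=get_image(c); o.append(cv2.resize(im["color"][a:a+110,b:b+110],None,fx=3.6,fy=3.6,interpolation=cv2.INTER_CUBIC))
    P=pts(im,np.ones((384,512),bool))
    a=np.radians(70); d=P[:,:2]-[.5572,-.2151]; y=d@[np.cos(a),np.sin(a)]; x=d@[np.sin(a),-np.cos(a)]
    for lo in range(0,130,10):
        m=(abs(x)<.05)&(y*1000>=lo)&(y*1000<lo+10); print(lo,np.round(1000*np.median(P[m,2]),1),end='; ')
    A=P[(np.hypot(P[:,0]-.543,P[:,1]-.365)<.03)&(P[:,2]>.1175)&(P[:,2]<.128)]; print(len(A))
cv2.imwrite("pics/s2.png",np.hstack(o)[:,:,::-1])
E
```

```text
clock: 10.65
tool_pos: [0.5503, 0.1182, 0.2785]
eef_rot: [3.142, 0.0, 1.222]
force: [0.7, 0.3, 0.3]
gripper_width: 0.0695
clock: 11.65
tool_pos: [0.5429, 0.3642, 0.2193]
eef_rot: [3.141, -0.0, 1.221]
force: [-0.9, -0.2, 0.4]
gripper_width: 0.0698
[-0.871074   -0.19145775  0.43987358] 0.0698145667263624
0 58.0; 10 58.3; 20 58.2; 30 21.0; 40 20.9; 50 20.9; 60 20.6; 70 21.3; 80 20.8; 90 20.7; 100 20.9; 110 20.8; 120 20.6; 144
0 55.4; 10 23.4; 20 51.4; 30 20.0; 40 19.0; 50 19.2; 60 19.3; 70 19.4; 80 19.2; 90 19.1; 100 19.0; 110 19.9; 120 nan; 0
  return _methods._mean(a, axis=axis, dtype=dtype,
  ret = ret.dtype.type(ret / rcount)
```

View pics/s2.png

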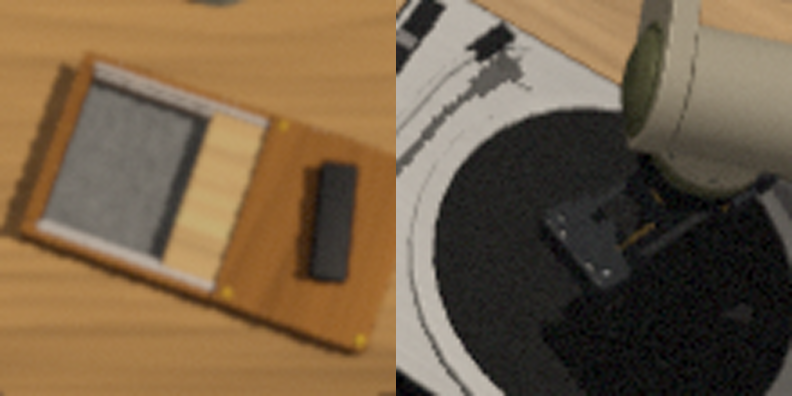

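The top crop shows the hatch fully open, with its edge near y=28 mm of the case and the felt clear. Next I descend around the adapter and grip it.

```bash
python3 -m inch '[[0,0.0005,-0.01,0,0,0],[0,0.0005,-0.02,0,0,0],[0,0.0005,-0.03,0,0,0],[0,0.0005,-0.038,0,0,0],[0,0.0005,-0.041,0,0,0],[0,0.0005,-0.043,0,0,0],[0,0.0005,-0.043,0,0,0],[0,0.0005,-0.043,0,0,0]]' 0.05
python3 -m inch '[[0,0,0,0,0,0],[0,0,0,0,0,0],[0,0,0,0,0,0],[0,0,0,0,0,0],[0,0,0,0,0,0],[0,0,0,0,0,0],[0,0,0,0,0,0],[0,0,0,0,0,0]]' 0.03 10
```

```text
clock: 12.75
tool_pos: [0.5427, 0.365, 0.176]
eef_rot: [3.141, -0.0, 1.222]
force: [0.7, -0.1, -0.3]
gripper_width: 0.05
clock: 13.75
tool_pos: [0.5426, 0.365, 0.1758]
eef_rot: [3.141, -0.0, 1.222]
force: [-0.8, 0.2, 2.3]
gripper_width: 0.0364
```

```bash
python3 -m inch '[[0,0,0.003,0,0,0],[0,0,0.008,0,0,0],[0,0,0.014,0,0,0],[0,0,0.02,0,0,0],[0,0,0.03,0,0,0],[0,0,0.04,0,0,0],[0,0,0.055,0,0,0],[0,0,0.07,0,0,0]]'
python3 - <<'E'
from h import *
s=state();print(s['force'],s['gripper_width'])
o=[]
for c,(a,b) in (("top",(130,40)),("scene",(180,320))):
    im=get_image(c); o.append(cv2.resize(im["color"][a:a+110,b:b+110],None,fx=3.6,fy=3.6,interpolation=cv2.INTER_CUBIC))
    P=pts(im,np.ones((384,512),bool))
    A=P[(np.hypot(P[:,0]-.543,P[:,1]-.365)<.03)&(P[:,2]>.116)&(P[:,2]<.23)]; print(len(A),np.round(A[np.argsort(A[:,2])][::12],3).tolist())
cv2.imwrite("pics/s3.png",np.hstack(o)[:,:,::-1])
E
```

```text
clock: 14.75
tool_pos: [0.5426, 0.365, 0.247]
eef_rot: [3.141, -0.0, 1.222]
force: [0.2, 0.2, -1.4]
gripper_width: 0.0366
[ 0.15250292  0.23658262 -1.37075568] 0.036620970552395174
224 [[0.545, 0.361, 0.117], [0.565, 0.347, 0.183], [0.533, 0.351, 0.187], [0.535, 0.35, 0.188], [0.527, 0.37, 0.19], [0.548, 0.368, 0.191], [0.561, 0.364, 0.192], [0.558, 0.363, 0.193], [0.555, 0.363, 0.193], [0.553, 0.357, 0.194], [0.534, 0.371, 0.194], [0.532, 0.375, 0.195], [0.55, 0.351, 0.195], [0.555, 0.356, 0.196], [0.537, 0.365, 0.197], [0.523, 0.365, 0.2], [0.561, 0.349, 0.206], [0.564, 0.349, 0.214], [0.567, 0.361, 0.225]]
9 [[0.521, 0.367, 0.195]]
```

View pics/s3.png

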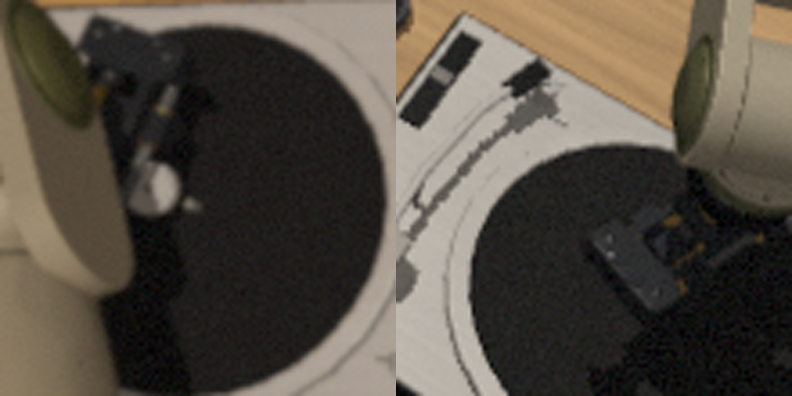

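The adapter is held flat: in the top crop at (155,190) it's off the spindle, and its top at z≈0.194 matches expectation. I'm carrying it to the well.

```bash
python3 -m inch '[[0.001,-0.015,0.015,0,0,0],[0.003,-0.045,0.028,0,0,0],[0.007,-0.09,0.03,0,0,0],[0.011,-0.135,0.03,0,0,0],[0.015,-0.18,0.03,0,0,0],[0.018,-0.225,0.03,0,0,0],[0.022,-0.27,0.03,0,0,0],[0.025,-0.315,0.03,0,0,0]]'
python3 -m inch '[[0.004,-0.045,0,0,0,0],[0.008,-0.09,0,0,0,0],[0.012,-0.135,0,0,0,0],[0.014,-0.175,0,0,0,0],[0.015,-0.195,-0.02,0,0,0],[0.015,-0.195,-0.06,0,0,0],[0.015,-0.195,-0.1,0,0,0],[0.015,-0.195,-0.12,0,0,0]]'
```

```text
clock: 15.85
tool_pos: [0.5672, 0.0477, 0.2763]
eef_rot: [3.141, 0.0, 1.221]
force: [0.2, 0.3, -1.2]
gripper_width: 0.0363
clock: 16.85
tool_pos: [0.5814, -0.1456, 0.154]
eef_rot: [-3.139, -0.0, 1.221]
force: [0.3, -0.3, -0.6]
gripper_width: 0.0365
```

```bash
python3 -m inch '[[0.0015,0.001,-0.01,0,0,0],[0.0015,0.001,-0.02,0,0,0],[0.0015,0.001,-0.03,0,0,0],[0.0015,0.001,-0.042,0,0,0],[0.0015,0.001,-0.053,0,0,0],[0.0015,0.001,-0.062,0,0,0],[0.0015,0.001,-0.067,0,0,0],[0.0015,0.001,-0.067,0,0,0]]'
```

```text
clock: 17.85
tool_pos: [0.584, -0.144, 0.0885]
eef_rot: [-3.141, -0.0, 1.222]
force: [0.3, -0.5, -0.1]
gripper_width: 0.0364
```

Lowering the last 3 mm.

```bash
python3 -m inch '[[0,0,-0.0005,0,0,0],[0,0,-0.001,0,0,0],[0,0,-0.0015,0,0,0],[0,0,-0.002,0,0,0],[0,0,-0.0023,0,0,0],[0,0,-0.0026,0,0,0],[0,0,-0.0028,0,0,0],[0,0,-0.0028,0,0,0]]'
```

```text
clock: 18.85
tool_pos: [0.5841, -0.144, 0.0859]
eef_rot: [-3.142, 0.0, 1.222]
force: [-0.3, 1.0, -0.4]
gripper_width: 0.0364
```

```bash
python3 -m inch '[[0,0,-0.0002,0,0,0],[0,0,-0.0004,0,0,0],[0,0,-0.0006,0,0,0],[0,0,-0.0007,0,0,0],[0,0,-0.0008,0,0,0],[0,0,-0.0008,0,0,0],[0,0,-0.0008,0,0,0],[0,0,-0.0008,0,0,0]]'
```

```text
clock: 19.85
tool_pos: [0.5841, -0.144, 0.0858]
eef_rot: [3.141, 0.0, 1.222]
force: [-3.4, 1.5, 7.1]
gripper_width: 0.0365
```

```bash
python3 -m inch '[[0,0,0.0004,0,0,0],[0,0,0.0005,0,0,0],[0,0,0.0005,0,0,0],[0,0,0.0005,0,0,0],[0,0,0.0005,0,0,0],[0,0,0.0005,0,0,0],[0,0,0.0005,0,0,0],[0,0,0.0005,0,0,0]]' 0.058
python3 -m inch '[[0,0,0.005,0,0,0],[0,0,0.02,0,0,0],[0,0,0.045,0,0,0],[0,0,0.09,0,0,0],[-0.03,0.04,0.14,0,0,0],[-0.07,0.09,0.16,0,0,0],[-0.11,0.14,0.16,0,0,0],[-0.15,0.18,0.16,0,0,0]]'
python3 - <<'E'
from h import *
o=[]
for c,(a,b) in (("top",(130,240)),("scene",(130,190))):
    im=get_image(c); o.append(cv2.resize(im["color"][a:a+110,b:b+110],None,fx=3.6,fy=3.6,interpolation=cv2.INTER_CUBIC))
    P=pts(im,np.ones((384,512),bool))
    A=P[(np.hypot(P[:,0]-.584,P[:,1]+.144)<.028)&(P[:,2]>.027)]
    print(len(A),A.mean(0),np.linalg.lstsq(np.c_[A[:,:2]-A[:,:2].mean(0),np.ones(len(A))],A[:,2],rcond=None)[0],np.percentile(A[:,2],[10,50,90]))
cv2.imwrite("pics/s4.png",np.hstack(o)[:,:,::-1])
E
```

```text
clock: 20.85
tool_pos: [0.5841, -0.144, 0.0856]
eef_rot: [-3.142, 0.0, 1.222]
force: [0.3, 1.1, 0.6]
gripper_width: 0.058
clock: 21.85
tool_pos: [0.4375, 0.0324, 0.2469]
eef_rot: [3.139, -0.001, 1.222]
force: [0.1, 0.5, 0.9]
gripper_width: 0.0578
108 [ 0.58469368 -0.14259424  0.03277731] [0.02740619 0.02974982 0.03277731] [0.02919735 0.03306878 0.03551323]
72 [ 0.58347281 -0.1413817   0.03128245] [0.01748118 0.00199899 0.03128245] [0.02872222 0.0307937  0.03521922]
```

View pics/s4.png

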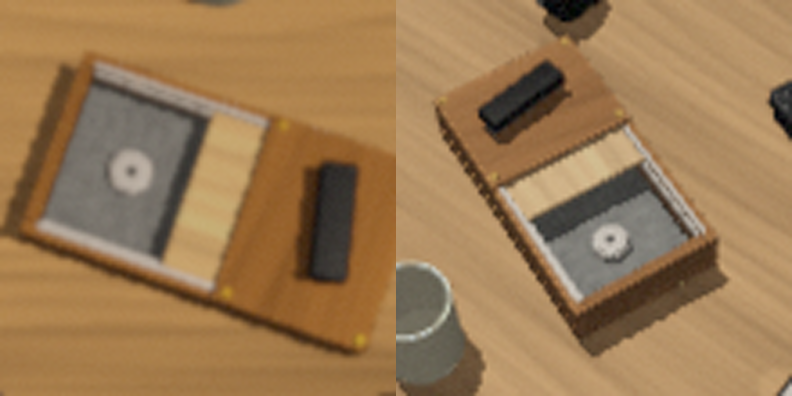

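The adapter lies flat in the middle of the well, at (130,172) in the top crop. I'm going back to the visible strip to close the hatch.

```bash
python3 -m inch '[[0.025,-0.049,0,0,0,0],[0.05,-0.097,0,0,0,0],[0.075,-0.146,0,0,0,0],[0.1,-0.195,0,0,0,0],[0.126,-0.2435,0,0,0,0],[0.126,-0.2435,-0.04,0,0,0],[0.126,-0.2435,-0.08,0,0,0],[0.126,-0.2435,-0.11,0,0,0]]' 0 20
python3 -m inch '[[0,0,-0.003,0,0,0],[0,0,-0.006,0,0,0],[0,0,-0.009,0,0,0],[0,0,-0.01,0,0,0],[0,0,-0.0105,0,0,0],[0,0,-0.011,0,0,0],[0,0,-0.011,0,0,0],[0,0,-0.011,0,0,0]]'
```

```text
clock: 22.95
tool_pos: [0.5647, -0.2131, 0.1347]
eef_rot: [-3.141, -0.0, 1.221]
force: [1.6, -0.0, -1.0]
gripper_width: 0.0004
clock: 23.95
tool_pos: [0.5648, -0.2124, 0.1246]
eef_rot: [3.142, -0.0, 1.222]
force: [0.6, 0.1, -0.8]
gripper_width: 0.0003
```

```bash
python3 -m inch '[[-0.0025,0.0025,0,0,0,0],[-0.005,0.005,0,0,0,0],[-0.005,0.005,-0.0005,0,0,0],[-0.005,0.005,-0.001,0,0,0],[-0.005,0.005,-0.0015,0,0,0],[-0.005,0.005,-0.002,0,0,0],[-0.005,0.005,-0.0025,0,0,0],[-0.005,0.005,-0.0025,0,0,0]]'
```

```text
clock: 24.95
tool_pos: [0.5598, -0.2075, 0.1221]
eef_rot: [3.142, 0.0, 1.222]
force: [-0.1, -0.1, 0.3]
gripper_width: 0.0005
```

```bash
python3 -m inch '[[0,0,-0.0002,0,0,0],[0,0,-0.0004,0,0,0],[0,0,-0.0006,0,0,0],[0,0,-0.0008,0,0,0],[0,0,-0.001,0,0,0],[0,0,-0.001,0,0,0],[0,0,-0.001,0,0,0],[0,0,-0.001,0,0,0]]'
```

```text
clock: 25.95
tool_pos: [0.5599, -0.2075, 0.1218]
eef_rot: [3.141, 0.0, 1.222]
force: [-2.8, 0.6, 7.9]
gripper_width: 0.001
```

```bash
python3 -m inch '[[0,0,-0.0003,0,0,0],[0,0,-0.0004,0,0,0],[0.0014,0.0038,-0.0004,0,0,0],[0.0027,0.0075,-0.0003,0,0,0],[0.0041,0.0113,-0.0003,0,0,0],[0.0055,0.015,-0.0003,0,0,0],[0.0068,0.0188,-0.0002,0,0,0],[0.0068,0.0188,-0.0002,0,0,0]]'
```

```text
clock: 26.95
tool_pos: [0.5666, -0.1889, 0.1221]
eef_rot: [3.141, 0.001, 1.222]
force: [-7.3, 0.3, 13.0]
gripper_width: 0.0006
```

```bash
python3 -m inch '[[0.0014,0.0038,0.0001,0,0,0],[0.0027,0.0075,0.0002,0,0,0],[0.0041,0.0113,0.0002,0,0,0],[0.0055,0.015,0.0003,0,0,0],[0.0068,0.0188,0.0003,0,0,0],[0.0082,0.0226,0.0004,0,0,0],[0.0096,0.0263,0.0004,0,0,0],[0.0096,0.0263,0.0004,0,0,0]]'
python3 -c "
from h import *
s=state();print(s['force'])
im=get_image('scene');cv2.imwrite('pics/s5.png',cv2.resize(im['color'][130:240,190:300],None,fx=4,fy=4,interpolation=cv2.INTER_CUBIC)[:,:,::-1])"
```

```text
clock: 27.95
tool_pos: [0.5762, -0.1626, 0.1227]
eef_rot: [3.141, 0.001, 1.222]
force: [-6.4, 0.1, 13.8]
gripper_width: 0.0004
[-6.35141301  0.11717329 13.83489099]
```

View pics/s5.png

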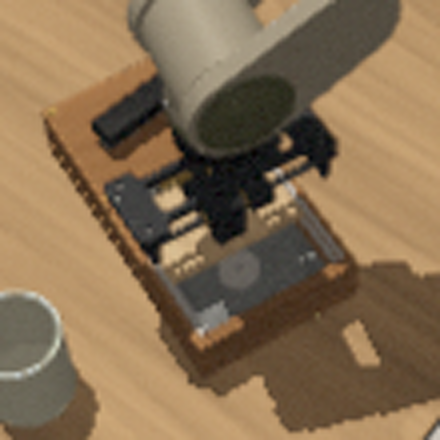

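The hatch is following, with its edge just ahead of the fingers. I'll keep going.

```bash
python3 -m inch '[[0.0014,0.0038,0.0001,0,0,0],[0.0027,0.0075,0.0002,0,0,0],[0.0041,0.0113,0.0003,0,0,0],[0.0055,0.015,0.0003,0,0,0],[0.0068,0.0188,0.0004,0,0,0],[0.0082,0.0226,0.0005,0,0,0],[0.0096,0.0263,0.0005,0,0,0],[0.0096,0.0263,0.0005,0,0,0]]'
```

```text
clock: 29.0
tool_pos: [0.5857, -0.1362, 0.1232]
eef_rot: [3.141, 0.001, 1.222]
force: [-6.9, 0.7, 14.9]
gripper_width: 0.0003
```

```bash
python3 -m inch '[[0.0014,0.0038,0.0002,0,0,0],[0.0027,0.0075,0.0003,0,0,0],[0.0041,0.0113,0.0004,0,0,0],[0.0055,0.015,0.0004,0,0,0],[0.0068,0.0188,0.0005,0,0,0],[0.0079,0.0216,0.0006,0,0,0],[0.0086,0.0235,0.0006,0,0,0],[0.0086,0.0235,0.0006,0,0,0]]'
```

```text
clock: 30.0
tool_pos: [0.5942, -0.1128, 0.1237]
eef_rot: [-3.141, 0.001, 1.222]
force: [-8.3, 0.0, 13.8]
gripper_width: 0.0009
```

```bash
python3 -m inch '[[0.0004,0.001,0.0001,0,0,0],[0.0008,0.002,0.0001,0,0,0],[0.0011,0.003,0.0001,0,0,0],[0.0015,0.004,0.0001,0,0,0],[0.0018,0.005,0.0001,0,0,0],[0.0022,0.006,0.0001,0,0,0],[0.0026,0.0072,0.0001,0,0,0],[0.0026,0.0072,0.0001,0,0,0]]'
```

```text
clock: 31.0
tool_pos: [0.5973, -0.1067, 0.1239]
eef_rot: [3.139, 0.002, 1.222]
force: [-5.3, -6.6, 11.3]
gripper_width: 0.0002
```

```bash
python3 -m inch '[[0,0,0.003,0,0,0],[0,0,0.02,0,0,0],[0,0,0.05,0,0,0],[0,0,0.1,0,0,0],[-0.03,0.04,0.14,0,0,0],[-0.07,0.09,0.14,0,0,0],[-0.11,0.14,0.14,0,0,0],[-0.15,0.18,0.14,0,0,0]]'
python3 - <<'E'
from h import *
print(state()['force']); im=get_image("top"); im2=get_image("scene")
P=pts(im,np.ones((384,512),bool)); a=np.radians(70); d=P[:,:2]-[.5572,-.2151]; y=d@[np.cos(a),np.sin(a)]; x=d@[np.sin(a),-np.cos(a)]
for lo in range(110,142,4):
    m=(abs(x)<.05)&(y*1000>=lo)&(y*1000<lo+4); print(lo,np.round(1000*P[m,2].min(),1),np.round(1000*np.median(P[m,2]),1))
o=[cv2.resize(i["color"][r:r+100,c:c+100],None,fx=4,fy=4,interpolation=cv2.INTER_CUBIC) for i,r,c in((im,138,240),(im2,135,195))]
cv2.imwrite("pics/s6.png",np.hstack(o)[:,:,::-1])
E
```

```text
clock: 32.0
tool_pos: [0.4455, 0.0762, 0.2633]
eef_rot: [3.14, -0.001, 1.222]
force: [0.5, 0.4, 0.0]
gripper_width: 0.0004
[0.49442093 0.41502243 0.03932543]
110 55.2 60.4
114 56.8 60.2
118 57.8 60.6
122 54.2 60.9
126 57.1 60.4
130 53.3 60.1
134 57.1 60.5
138 57.1 60.5
```

View pics/s6.png

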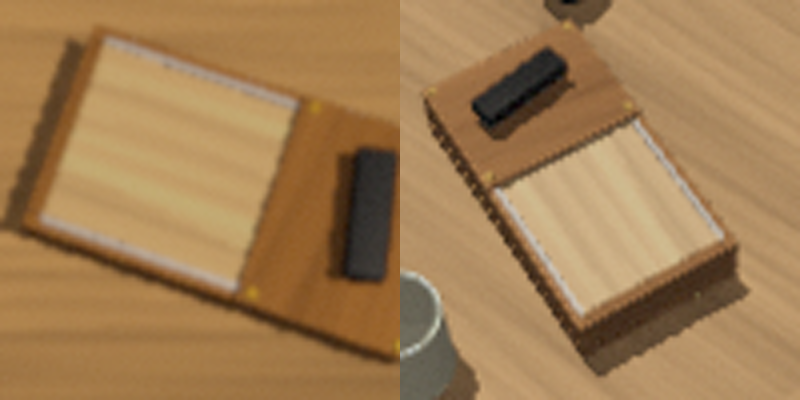

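Both views show the hatch flush against the end wall with no dark gap, and the robot is clear. Handing in.

```bash
python3 -c "
from workcell import *
print(job_done())"
```

```text
the job is handed in; nothing more can be done
None
```

The adapter is in the well with the hatch shut over it. I handed the job in at about 32 s of the 72 s allowed; no verdict was reported.

- **Opening:** I pressed the hatch with about 10–13 N and slid it fully open. The top view showed its edge at about 28 mm and the felt floor clear.
- **Adapter:** I lifted the smaller adapter straight off the spindle and set it down on the felt, with contact felt at about 7 N. After I let go, it showed flat in the middle of the well with its top at about z = 33 mm. I could not see it again once the hatch was shut.
- **Closing:** I slid the hatch shut with 8–15 N until a sideways force of about 6.6 N showed it had reached the end. The last pictures show no gap at the end wall, and the height readings there are level at about 60 mm.
- **Force and clearance:** The highest total force I read was about 17 N, against the 25 N limit. Those readings come only at the end of each move, so a brief peak in between would not show. The brush had not visibly moved, the tool was about 0.2 m away with no force on it, and I made no separate check of the other bystanders or the tone arm at the end.
- **Odd readings:** The gripper read 36.4 mm on the 38 mm adapter. While dragging the hatch, the sideways force was off the sliding direction by several newtons. I did not find the cause of either.

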